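Gauge a wax blank and put it in its tray

ROBOT

A 7-joint arm with a two-finger parallel gripper is mounted at the origin on the work surface. World frame = base frame: x ahead of the robot, y to its left, z up, the work surface at z = 0. Lengths are in m, angles in rad, forces in N, time in s.
With the tool pointing down it reaches from about 0.35 to 0.9 m from the base axis. Payload 8.1 kg.
Tool frame: the origin (TCP) lies midway between the tips of the shut fingers; the grasp point (between the pads) lies 19 mm behind it; z points along the fingers, y is the line along which they close (so a half turn about z gives the same grasp; the last joint's range is limited). The gripper opens to 92 mm and grips with 3 to 60 N. Pads are 19 mm wide; open, the fingers measure 130 mm over their backs; the gripper's body (75 mm by 190 mm) begins 47 mm behind the grasp point.
Start: joints at [1.073, 0.434, 0.025, 1.573, -0.012, 1.134, -0.075], TCP at [0.24, -0.577, 0.187] pointing down, gripper open.
Joint ranges: [-2.62, 2.62], [-0.44, 2.09], [-1.27, 1.32], [0.08, 2.57], [-1.32, 4.46], [0.12, 2], [-2.74, 2.74]. Speed limits (rad/s): [2.22, 2.22, 3.01, 3.01, 3.14, 3.14, 3.14].

INTERFACE

Orientations are given as a rotation vector (axis times angle).
In Python, from cell import readout, get_image, calibration, ticket gives the robot as it stands. The module is installed in compiled form; this text tells all that it offers.
- The arm moves only by the tool move_arm, never from a script. Its argument "series" is a list of rows, each a list of 6 numbers: the shift along the world's x, y, z as a fraction of full scale, then the turn, a rotation vector about the world's x, y, z as a fraction of full scale. A call has 1 to 5 rows; each row is the pose to reach, as a shift and turn from the pose commanded when the call began; what a row does not reach only later rows make up. Full scale, the value 1, is 0.75 m for a shift and 60 degrees for a turn. A row lasts 1/10 s, in which the tool goes at most 50 mm and 8.59 degrees, less where a joint would pass 70% of its speed; a pose out of reach is approached as far as the arm can. A call with a number of a shift or a turn outside -1 to 1 is refused whole. A call with a gripper value outside its range is refused whole. "claw" is the opening, from -1 (shut) to 1 (fully open), so that 0 is half open, set as the call begins (left out, the last holds). The fingers move at their own pace and stop on an object; "squeeze" is the grip in N (left out, the last holds). Time passes only in rows, so rows that repeat a pose let the fingers close. It gives the time, the measured TCP pose, the force, the opening and the grip force at its end, in the units of the state.
- readout.observe(): the state, without advancing time (a new reading comes with each control period).
- get_image(name): name is "scene" or "top" or "wrist"; returns (picture, depth): 480x640x3 uint8, red, green, blue; 480x640 float32, m along the optical axis (not along the pixel's ray), 0 where there is no reading.
- calibration(name): a dict with "fx", "fy", "cx", "cy" (pixels), "view" (4x4, takes a point from world to camera coordinates); the wrist camera has in their place "mount" (4x4, takes a point from camera to tool coordinates, whose origin is the TCP and whose axes are the flange's). Camera axes: x right, y down, z forward; pixel columns grow to the right and rows downward; lengths in m; the calibration is good to about 2 mm. A picture is of the moment at which its call begins: read the wrist's pose just before it. calibration takes no time and is no camera call.
- ticket.sign_off(): hands the job in; it is judged then, once.
The state is a dict: "clock": time; "joints": joint angles; "dq": joint speeds; "joint_efforts": joint torques, N m; "position": TCP position; "ee_rot": TCP orientation; "force": force on the tool from outside, world axes, zero at the start; "ft_torque": the same for the moment, N m; "width": opening from 0.0 (shut) to 1.0 (fully open); "gripper_force": force on a finger pad.
Only numpy, scipy, OpenCV 4.12 (cv2) and the standard library are available. Lean on these libraries where they do the work, as an engineer would, in place of code of your own. Each camera call takes 0.05 s, during which the arm holds its last target. There are 200 camera calls.

TASK

Check the thickness of the green wax blank on the cork mat in the steel step gauge: keep it flat on the gauge's base plate and slide it, long way first, in under the bridge from the side where the plate is long, until the step stops it or its nose has gone a good centimetre past the step. Then lay it flat and lengthwise on the floor of a tray, the red-ended one if the step stopped it, the green-ended one if it passed under. Leave the other blank alone in the stock box, and do not disturb the tools lying about.

Things in the scene. Friction and masses are not known exactly. Their poses are not given: they have to be found in the camera images.
- blank_a_mid (a point): green carving-wax block, one of two: 56 mm long (its x), 32 mm wide (its y), 20 or 25 mm high (which is not told; they look alike), about 35 g. One of blank_a and blank_b starts flat on the cork mat (the one to check), the other in the stock box. The point is on its vertical centre line, 11 mm above its underside; z up
- blank_b_mid (a point): green carving-wax block, the other of two: 56 mm long (its x), 32 mm wide (its y), 20 or 25 mm high (which is not told; they look alike), about 35 g. One of blank_a and blank_b starts flat on the cork mat (the one to check), the other in the stock box. The point is on its vertical centre line, 11 mm above its underside; z up
- blank_a: the same block as blank_a_mid; origin at the centre of its underside
- blank_b: the same block as blank_b_mid; origin at the centre of its underside
- mat: thin cork mat fixed to the bench, 130 x 110 x 4 mm; origin at the centre of its underside; the blank to check lies on it
- stock_box_in (a point): small open white plastic box, 100 x 100 x 34 mm outside, fixed, that holds the other blank on its 4 mm floor; the point is the middle of its inner floor
- gauge_step (a point): step gauge, fixed: a bright steel base plate 6 mm thick, 80 mm wide, under a bridge. The point lies on the plate's top face, 6 mm above the bench, on the centre line, right below the step's face; x is the direction in which a blank is slid in, z up. The plate reaches from x = -135 to +35 mm. The bridge spans x = -10 to +20 mm. A blank stopped by the step has its centre at x = -28 mm
- gauge_bar: the gauge's dark bridge bar, its top 42 mm above the bench. Its roof is 28 mm above the plate at the entry, where both kinds of blank pass; at the step (red face) it drops to 22.5 mm, where only a 20 mm blank passes, open beyond (green face). The legs leave 50 mm between them. Origin on the bench, 40 mm before the step; axes as gauge_step
- tray_red_floor (a point): fixed wooden tray, an open-topped channel with red-painted ends, for blanks that the step stops. Outside 170 mm long (its x), 58 mm wide, 28 mm high; inside 150 mm long, 44 mm wide, 22 mm deep: fingers fit beyond the ends of a blank lying lengthwise, not beside it. The point is the middle of the inner floor, 6 mm above the bench; z up
- tray_green_floor (a point): fixed wooden tray, an open-topped channel with green-painted ends, for blanks that pass under the step. Outside 170 mm long (its x), 58 mm wide, 28 mm high; inside 150 mm long, 44 mm wide, 22 mm deep: fingers fit beyond the ends of a blank lying lengthwise, not beside it. The point is the middle of the inner floor, 6 mm above the bench; z up
- bench_block: loose steel bench block, 65 x 65 x 20 mm, 0.65 kg; leave it; origin at the centre of its underside
- caliper: loose digital caliper lying flat, 235 x 75 x 12 mm, along its x; leave it
- flat_file: loose file with a wooden handle, 290 x 22 x 27 mm, along its x; leave it
- ring_file: loose narrower file with a wooden handle, 290 x 22 x 27 mm, along its x; leave it
- mandrel: loose steel ring mandrel with a wooden handle, 330 x 26 x 26 mm, along its x; leave it
- ring_clamp: loose wooden ring clamp, 145 x 30 x 25 mm, along its x; leave it

How it is judged:
By the outcome, as a careful person would: the job done as asked, in the order asked, and still so for the second after the job is handed in, with the robot touching nothing.
It also fails if it takes over 48 s, if anything falls off the work surface, if the arm or the gripper's body presses on something with over 40 N, if the wrist force passes 120 N, or if a joint passes its speed limit or range.

## Working session

There is one attempt and no reset: what is moved stays moved. The work goes in short steps, Python scripts to look and compute and a tool call to move; the robot and the scene stay as the last step left them, time stands still between calls to the robot, and variables do not carry over. Pictures are saved under pics/ and viewed, at most 10 in all, crops included, and the job is handed in when it is done.

Besides the shell and the picture viewer there is one more tool, called after ">>>" as a command line: name --pt "numbers of a row" for each row, then --argument value for the rest. move_arm: Moves the arm, as the interface text tells. Shift numbers are shares of 0.75 m and turn numbers shares of 60 degrees, none past 1 either way. Its arguments: {"type":"object","properties":{"series":{"type":"array"},"claw":{"type":"number"},"squeeze":{"type":"number"}},"required":["series"]}

```bash
mkdir -p pics
cat > h.py <<'E'
import numpy as np, cv2
from cell import readout, get_image, calibration, ticket
from scipy.spatial.transform import Rotation as R
def cloud(name):
    s=readout.observe(); im,d=get_image(name); c=calibration(name)
    v,u=np.mgrid[:480,:640]
    P=np.stack([(u-c['cx'])/c['fx']*d,(v-c['cy'])/c['fy']*d,d],-1)
    if name=='wrist':
        T=np.eye(4);T[:3,:3]=R.from_rotvec(s['ee_rot']).as_matrix();T[:3,3]=s['position'];M=T@np.array(c['mount'])
    else: M=np.linalg.inv(np.array(c['view']))
    W=P@M[:3,:3].T+M[:3,3]; W[d==0]=np.nan
    return im,d,W
E
python3 - <<'E'
from h import *
print(readout.observe())
for n in ['top','scene']:
    im,d,W=cloud(n); cv2.imwrite(f'pics/{n}0.png',im[:,:,::-1]); np.savez(f'{n}0.npz',im=im,W=W)
    print(n,calibration(n))
E
```

```text
{'clock': 0.0, 'joints': array([ 1.07336101,  0.43521908,  0.02494343,  1.5740826 , -0.01161363,
        1.1339846 , -0.07507647]), 'dq': array([ 0.00085336, -0.00034424,  0.00198892, -0.00177636, -0.00082807,
       -0.00076206, -0.00055923]), 'joint_efforts': array([ 7.94304669e-04, -6.67868686e+01,  9.85440016e-01, -3.14469516e+01,
       -6.05059834e-02,  4.26537835e-02,  1.74817496e-04]), 'position': array([ 0.24015745, -0.57640825,  0.1861527 ]), 'ee_rot': array([-3.07911642e+00, -6.15853864e-01,  6.54383174e-04]), 'force': array([ 0.69304387,  0.26787595, -0.0664433 ]), 'ft_torque': array([-0.04176172,  0.00896901,  0.01073464]), 'gripper_force': 0.0, 'width': 0.999419863498572}
top {'fx': 441.62723709394265, 'fy': 441.62723709394265, 'cx': 321.80385654115673, 'cy': 242.58073211944668, 'view': array([[-0.01138244, -0.99977499,  0.01789972, -0.02729885],
       [-0.99818639,  0.01030247, -0.05931092,  0.57351131],
       [ 0.05911316, -0.01854236, -0.99807906,  1.21986396],
       [ 0.        ,  0.        ,  0.        ,  1.        ]])}
scene {'fx': 623.6156695414602, 'fy': 623.6156695414602, 'cx': 330.83442472583505, 'cy': 243.72395541967558, 'view': array([[ 0.1799135 ,  0.98355231,  0.01599966, -0.06724549],
       [ 0.78042225, -0.13281751, -0.61098332, -0.42634272],
       [-0.59880902,  0.12241064, -0.79148177,  1.81034629],
       [ 0.        ,  0.        ,  0.        ,  1.        ]])}
```

View pics/top0.png

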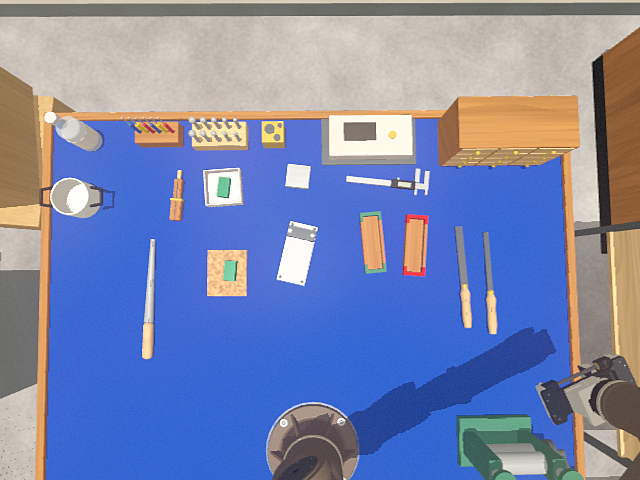

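View pics/scene0.png

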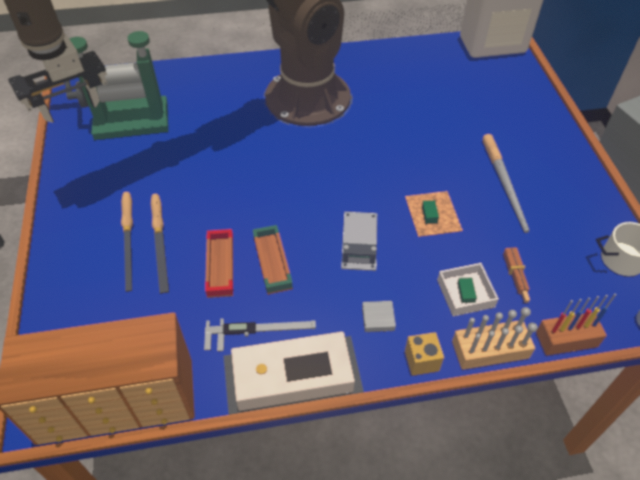

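The top view shows the mat with its blank at about (230,270), the gauge at (297,253) with the bridge at its far end, the green tray at (373,242), the red tray at (415,245) and the stock box at (223,187). The scene view agrees. Next I measure these.

```bash
cat >> h.py <<'E'
def rect(W,m,minpx=8):
    p=W[m]; p=p[np.isfinite(p).all(1)]
    (c,s,a)=cv2.minAreaRect(p[:,:2].astype(np.float32)); b=cv2.boxPoints((c,s,a))
    e=[b[1]-b[0],b[2]-b[1]]; L=max(e,key=np.linalg.norm)
    ang=np.degrees(np.arctan2(L[1],L[0])); ang=(ang+90)%180-90
    return np.round(c,4),np.round(sorted(s),4),round(float(ang),2),'z med',np.round(np.nanmedian(p[:,2]),4),len(p)
E
python3 - <<'E'
from h import *
for n,box in [('top',dict(mat=(205,248,250,298),blank=(218,250,245,290),box=(213,172,233,202),gauge=(270,215,325,290),green=(355,205,392,280),red=(400,208,432,280)))]:
    f=np.load(n+'0.npz'); im=f['im'];W=f['W']; hsv=cv2.cvtColor(im,cv2.COLOR_RGB2HSV)
    for k,(a,b,c,d) in box.items():
        r=np.zeros(im.shape[:2],bool); r[b:d,a:c]=1
        h,s,v=[hsv[...,i] for i in range(3)]
        if k in('blank','box'): m=r&(h>60)&(h<90)&(s>100)
        else: m=r&~((h>105)&(h<130)&(s>150)) & (W[...,2]>0.002 if k!='mat' else True)
        print(k,rect(W,m), np.round(np.nanpercentile(W[m][:,2],[5,50,95]),4))
        if k=='gauge':
            m2=m&(W[...,2]>0.03); print('bar',rect(W,m2)); 
            m3=m&(W[...,2]<0.015); print('plate',rect(W,m3))
print(np.nanmedian(W[300:400,200:260,2]), calibration('wrist'))
E
```

```text
mat (array([0.4926, 0.2324]), array([0.1183, 0.1327]), -0.64, 'z med', np.float64(0.0042), 1928) [-0.0004  0.0042  0.0292]
blank (array([0.4989, 0.2225]), array([0.0299, 0.0538]), -5.72, 'z med', np.float64(0.0285), 172) [0.0185 0.0285 0.0329]
box (array([0.731 , 0.2408]), array([0.0304, 0.054 ]), -9.39, 'z med', np.float64(0.024), 214) [0.0181 0.024  0.0289]
gauge (array([0.5541, 0.0553]), array([0.1225, 0.1815]), -13.57, 'z med', np.float64(0.0068), 1682) [0.0029 0.0068 0.0438]
bar (array([0.5995, 0.0253]), array([0.03  , 0.0762]), 76.47, 'z med', np.float64(0.042), 305)
plate (array([0.5541, 0.0553]), array([0.1225, 0.1815]), -13.57, 'z med', np.float64(0.0061), 1372)
green (array([ 0.5752, -0.1776]), array([0.0663, 0.1743]), 4.36, 'z med', np.float64(0.0087), 1312) [0.0032 0.0087 0.0307]
red (array([ 0.5634, -0.298 ]), array([0.0687, 0.1719]), -4.57, 'z med', np.float64(0.0098), 1354) [0.0035 0.0098 0.0306]
-0.0003310582880939883 {'fx': 424.05811847320496, 'fy': 424.05811847320496, 'cx': 322.3895502924472, 'cy': 240.0356685677235, 'mount': array([[ 8.42136788e-04, -9.53219908e-01, -3.02276526e-01,
         8.24510015e-02],
       [ 9.99999237e-01,  5.29434603e-04,  1.11642325e-03,
        -9.54676610e-04],
       [-9.04161216e-04, -3.02277236e-01,  9.53219626e-01,
        -1.98320933e-01],
       [ 0.00000000e+00,  0.00000000e+00,  0.00000000e+00,
         1.00000000e+00]])}
```

>>> move_arm --pt "0.0174 0.0533 0.01 0 0 0.126" --pt "0.0347 0.1067 0.02 0 0 0.253" --pt "0.052 0.16 0.03 0 0 0.379" --pt "0.0694 0.2133 0.03 0 0 0.506" --pt "0.0867 0.2667 0.03 0 0 0.632" --claw 1 --squeeze 12

```text
clock: 0.6
position: [0.3056, -0.3752, 0.2094]
ee_rot: [2.709, 1.591, -0.0]
force: [1.5, -1.1, -0.5]
width: 1.002
gripper_force: 0.0
```

>>> move_arm --pt "0.0174 0.0533 0 0 0 0.126" --pt "0.0347 0.1067 0 0 0 0.253" --pt "0.052 0.16 0 0 0 0.379" --pt "0.0694 0.2133 0 0 0 0.506" --pt "0.0867 0.2667 0 0 0 0.632"

```text
clock: 1.1
position: [0.3704, -0.1752, 0.2094]
ee_rot: [2.045, 2.385, -0.0]
force: [2.0, -1.3, -0.1]
width: 0.996
gripper_force: 0.0
```

>>> move_arm --pt "0.0174 0.0533 0 0 0 0.126" --pt "0.0347 0.1067 0 0 0 0.253" --pt "0.052 0.16 0 0 0 0.379" --pt "0.0694 0.2133 0 0 0 0.506" --pt "0.0867 0.2667 0 0 0 0.632"

```text
clock: 1.6
position: [0.4355, 0.0246, 0.2094]
ee_rot: [1.16, 2.919, -0.0]
force: [0.8, 0.6, 0.3]
width: 0.996
gripper_force: 0.0
```

>>> move_arm --pt "0.0174 0.0533 0 0 0 0.126" --pt "0.0347 0.1067 0 0 0 0.253" --pt "0.052 0.16 0 0 0 0.379" --pt "0.0694 0.2133 0 0 0 0.506" --pt "0.0867 0.2667 0 0 0 0.632" --pt "0.0867 0.2667 0 0 0 0.632"

```text
schema error: expected 1 to 5 rows
```

>>> move_arm --pt "0.0174 0.0533 0 0 0 0.126" --pt "0.0347 0.1067 0 0 0 0.253" --pt "0.052 0.16 0 0 0 0.379" --pt "0.0694 0.2133 0 0 0 0.506" --pt "0.0867 0.2667 0 0 0 0.632"

```text
clock: 2.1
position: [0.5007, 0.2245, 0.2091]
ee_rot: [-0.149, -3.138, 0.001]
force: [1.8, -0.3, 0.9]
width: 1.0
gripper_force: 0.0
```

>>> move_arm --pt "0 0 0 0 0 0"

```text
clock: 2.2
position: [0.5002, 0.2292, 0.2091]
ee_rot: [-0.14, -3.137, -0.007]
force: [-0.0, 0.8, 0.5]
width: 0.999
gripper_force: 0.0
```

Run:
```python
from h import *
im,d,W=cloud('wrist'); np.savez('w1.npz',im=im,W=W); cv2.imwrite('pics/w1.png',im[:,:,::-1])
s=readout.observe(); A=R.from_rotvec(s['ee_rot']).as_matrix(); print(s['position'],A.round(3).tolist())
h,S,v=cv2.split(cv2.cvtColor(im,cv2.COLOR_RGB2HSV))
near=np.hypot(W[...,0]-.499,W[...,1]-.2225)<.06
m=near&(h>60)&(h<90)&(S>100)
for name,mm in [('all',m),('top',m&(W[...,2]>np.nanpercentile(W[m][:,2],60)-.003))]:
    print(name,rect(W,mm))
print('mat z',np.nanmedian(W[near&~m&(W[...,2]<.012)][:,2]))
```

```text
[0.49988755 0.22617271 0.2088013 ] [[-0.996, 0.095, -0.002], [0.095, 0.996, 0.002], [0.002, 0.002, -1.0]]
all (array([0.496 , 0.2248]), array([0.0301, 0.0547]), -6.0, 'z med', np.float64(0.0297), 2062)
top (array([0.4961, 0.2248]), array([0.0301, 0.0546]), -6.0, 'z med', np.float64(0.0297), 2001)
mat z 0.004554609027962897
```

>>> move_arm --pt "-0.0107 0.0013 -0.05 0 0 -0.005" --pt "-0.0213 0.0027 -0.1 0 0 -0.01" --pt "-0.0213 0.0027 -0.15 0 0 -0.01" --pt "-0.0213 0.0027 -0.19 0 0 -0.01" --pt "-0.0213 0.0027 -0.2 0 0 -0.01" --claw 0.3

```text
clock: 2.75
position: [0.4826, 0.2223, 0.0565]
ee_rot: [-0.176, -3.132, 0.006]
force: [-1.1, -1.2, 0.3]
width: 0.662
gripper_force: 0.0
```

>>> move_arm --pt "0 0 0 0 0 0" --pt "0 0 0 0 0 0"

```text
clock: 2.95
position: [0.4853, 0.2253, 0.0608]
ee_rot: [0.174, 3.135, 0.001]
force: [-0.2, 0.1, 0.9]
width: 0.65
gripper_force: 0.0
```

Run:
```python
from h import *
im,d,W=cloud('wrist'); cv2.imwrite('pics/w2.png',im[:,:,::-1])
s=readout.observe(); A=R.from_rotvec(s['ee_rot']).as_matrix(); print(s['position'],A.round(3).tolist(),s['force'])
h,S,v=cv2.split(cv2.cvtColor(im,cv2.COLOR_RGB2HSV))
near=np.hypot(W[...,0]-.496,W[...,1]-.2248)<.06
m=near&(h>60)&(h<90)&(S>100)
print(rect(W,m))
```

```text
[0.48554023 0.22558211 0.06107349] [[-0.994, 0.111, 0.002], [0.111, 0.994, 0.001], [-0.002, 0.001, -1.0]] [ 0.60203971  0.42700248 -0.07998004]
(array([0.496 , 0.2248]), array([0.0308, 0.0555]), -5.98, 'z med', np.float64(0.0295), 5040)
```

View pics/w2.png

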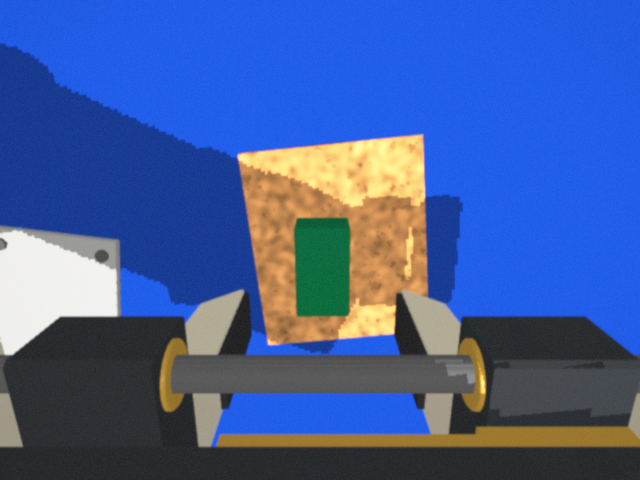

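The wrist view shows the blank at (322,267), centred between the fingertips (247 and 397). I lower the fingers and grip.

>>> move_arm --pt "0 0 -0.04 0 0 0" --pt "0 0 -0.065 0 0 0" --pt "0 0 -0.071 0 0 0" --pt "0 0 -0.071 0 0 0" --pt "0 0 -0.071 0 0 0"

```text
clock: 3.5
position: [0.4853, 0.2258, 0.0076]
ee_rot: [0.173, 3.135, 0.002]
force: [0.1, 0.5, 0.2]
width: 0.651
gripper_force: 0.0
```

>>> move_arm --pt "0 0 0 0 0 0" --pt "0 0 0 0 0 0" --pt "0 0 0 0 0 0" --pt "0 0 0 0 0 0" --claw -1 --squeeze 12

```text
clock: 3.9
position: [0.4846, 0.2252, 0.0064]
ee_rot: [0.173, 3.137, 0.0]
force: [0.7, 0.2, 0.1]
width: 0.352
gripper_force: 0.0
```

>>> move_arm --pt "0 0 0 0 0 0" --pt "0 0 0 0 0 0" --pt "0 0 0.03 0 0 0" --pt "0 0 0.08 0 0 0" --pt "0 0 0.107 0 0 0"

```text
clock: 4.4
position: [0.4849, 0.226, 0.0886]
ee_rot: [0.172, 3.136, 0.002]
force: [0.6, -0.4, -0.4]
width: 0.007
gripper_force: 0.0
```

>>> move_arm --pt "0.007 -0.0477 0 0 0 -0.025" --pt "0.014 -0.0953 0 0 0 -0.05" --pt "0.021 -0.143 0 0 0 -0.075" --pt "0.028 -0.1907 0 0 0 -0.1" --pt "0.035 -0.2383 0 0 0 -0.125"

```text
clock: 4.9
position: [0.5107, 0.045, 0.0865]
ee_rot: [0.379, 3.119, -0.0]
force: [0.7, -0.0, 0.1]
width: 0.01
gripper_force: 0.0
```

>>> move_arm --pt "0 0 0 0 0 0" --pt "0 0 0 0 0 0" --pt "0 0 0 0 0 0"

```text
clock: 5.2
position: [0.5106, 0.0477, 0.0866]
ee_rot: [0.375, 3.119, 0.001]
force: [0.2, 0.3, -0.7]
width: 0.007
gripper_force: 0.0
```

Run:
```python
from h import *
im,d,W=cloud('wrist'); cv2.imwrite('pics/w3.png',im[:,:,::-1]); np.savez('w3.npz',im=im,W=W)
s=readout.observe(); A=R.from_rotvec(s['ee_rot']).as_matrix(); print(s['position'],A.round(3).tolist(),s['force'])
print('tool axis yaw',np.degrees(np.arctan2(-A[1,0],-A[0,0])))
h,S,v=cv2.split(cv2.cvtColor(im,cv2.COLOR_RGB2HSV))
g=(h>60)&(h<90)&(S>100)&(W[...,2]>.02)&(np.hypot(W[...,0]-.52,W[...,1]-.045)<.06)
print('blank',rect(W,g))
near=np.hypot(W[...,0]-.58,W[...,1]-.03)<.1
bar=near&(abs(W[...,2]-.042)<.004)&~g&(W[...,0]>.56); print('bar',rect(W,bar))
pl=near&(abs(W[...,2]-.006)<.0025)&(v>140)&(S<60); print('plate',rect(W,pl))
```

```text
[0.51056273 0.04794729 0.08656897] [[-0.972, 0.237, 0.0], [0.237, 0.972, 0.001], [0.0, 0.001, -1.0]] [-0.27665724  1.03136227  0.29720434]
tool axis yaw -13.681652596775814
blank (array([0., 0.]), array([0., 0.]), 0.0, 'z med', np.float64(nan), 0)
bar (array([0.583 , 0.0311]), array([0.0007, 0.0009]), -13.9, 'z med', np.float64(0.0392), 5)
plate (array([0.5276, 0.0425]), array([0.0798, 0.0922]), -13.72, 'z med', np.float64(0.0066), 11878)
  return np.nanmean(a, axis, out=out, keepdims=keepdims)
```

View pics/w3.png

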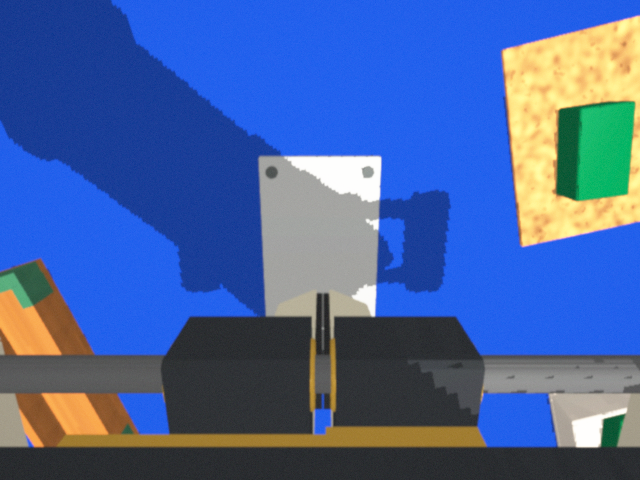

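The gripper is shut on nothing: I lifted too early and the blank stayed on the mat, seen at (598,150). Image up is toward the robot, which explains the plate's entry end with its holes at the top. I re-measure the blank.

Run:
```python
from h import *
f=np.load('w3.npz'); im=f['im'];W=f['W']
h,S,v=cv2.split(cv2.cvtColor(im,cv2.COLOR_RGB2HSV))
m=(h>60)&(h<90)&(S>100)&(np.hypot(W[...,0]-.496,W[...,1]-.2248)<.08)
print(rect(W,m&(W[...,2]>.027)),rect(W,m))
m=(v>100)&(abs(W[...,2]-.006)<.003)&(np.hypot(W[...,0]-.53,W[...,1]-.04)<.12)&(S<60); print('plate',rect(W,m))
im,d,W=cloud('top'); h,S,v=cv2.split(cv2.cvtColor(im,cv2.COLOR_RGB2HSV))
m=(h>60)&(h<90)&(S>100)&(np.hypot(W[...,0]-.496,W[...,1]-.2248)<.08); print('top',rect(W,m))
f=np.load('w1.npz'); im=f['im'];W=f['W']
b=(abs(W[...,2]-.042)<.003)&(np.hypot(W[...,0]-.6,W[...,1]-.025)<.06); print('bar w1',rect(W,b))
```

```text
(array([0.4959, 0.2241]), array([0.0325, 0.0548]), -5.84, 'z med', np.float64(0.0294), 5036) (array([0.4959, 0.224 ]), array([0.0328, 0.0549]), -5.96, 'z med', np.float64(0.0291), 6676)
plate (array([0.522 , 0.0439]), array([0.0798, 0.1259]), -13.66, 'z med', np.float64(0.0066), 16454)
top (array([0.4987, 0.2223]), array([0.0294, 0.0533]), -5.14, 'z med', np.float64(0.0287), 182)
bar w1 (array([0.5961, 0.0217]), array([0.0316, 0.067 ]), 76.35, 'z med', np.float64(0.0428), 1148)
```

>>> move_arm --pt "-0.007 0.0477 0 0 0 0.025" --pt "-0.014 0.0953 0 0 0 0.05" --pt "-0.021 0.143 0 0 0 0.075" --pt "-0.028 0.1907 0 0 0 0.1" --pt "-0.035 0.2383 0 0 0 0.125" --claw 0.2

```text
clock: 5.8
position: [0.4836, 0.2277, 0.0866]
ee_rot: [0.168, 3.137, 0.001]
force: [-0.4, 1.2, -0.8]
width: 0.39
gripper_force: 0.0
```

>>> move_arm --pt "0 -0.0015 -0.03 0 0 0" --pt "0 -0.0015 -0.03 0 0 0" --pt "0 -0.0015 -0.07 0 0 0" --pt "0 -0.0015 -0.1 0 0 0" --pt "0 -0.0015 -0.107 0 0 0"

```text
clock: 6.3
position: [0.4833, 0.2226, 0.0046]
ee_rot: [-0.173, -3.134, 0.004]
force: [-0.9, -0.1, 0.8]
width: 0.598
gripper_force: 0.0
```

>>> move_arm --pt "0 0 0 0 0 0" --pt "0 0 0 0 0 0" --pt "0 0 0 0 0 0" --pt "0 0 0 0 0 0" --pt "0 0 0 0 0 0" --claw -0.5 --squeeze 15

```text
clock: 6.8
position: [0.4849, 0.2241, 0.0068]
ee_rot: [0.173, 3.136, 0.001]
force: [0.5, -0.4, 0.3]
width: 0.257
gripper_force: 0.0
```

>>> move_arm --pt "0 0 0 0 0 0" --pt "0 0 0 0 0 0" --pt "0 0 0 0 0 0"

```text
clock: 7.1
position: [0.4845, 0.224, 0.0062]
ee_rot: [-0.173, -3.137, 0.0]
force: [0.6, -0.5, -0.3]
width: 0.247
gripper_force: 0.0
```

Run:
```python
from h import *
im,d,W=cloud('wrist'); cv2.imwrite('pics/w4.png',im[:,:,::-1])
s=readout.observe(); A=R.from_rotvec(s['ee_rot']).as_matrix()
T=(W-s['position'])@A
for r in range(230,420,12): print(r,[tuple(np.round(T[r,c]*1000).tolist()) for c in (270,300,322,345,375)])
im,d,W=cloud('scene'); cv2.imwrite('pics/s4.png',cv2.resize(im[130:270,350:530],None,fx=4,fy=4)[:,:,::-1])
```

```text
230 [(24.0, -25.0, 1.0), (24.0, -10.0, 1.0), (24.0, 1.0, 2.0), (24.0, 12.0, 2.0), (24.0, 27.0, 2.0)]
242 [(17.0, -25.0, 3.0), (18.0, -10.0, 2.0), (18.0, 1.0, 2.0), (18.0, 12.0, 2.0), (18.0, 27.0, 2.0)]
254 [(11.0, -25.0, 2.0), (16.0, -10.0, -12.0), (16.0, 1.0, -11.0), (16.0, 12.0, -11.0), (11.0, 27.0, 2.0)]
266 [(5.0, -25.0, 1.0), (15.0, -9.0, -23.0), (15.0, 1.0, -23.0), (15.0, 11.0, -23.0), (5.0, 27.0, 1.0)]
278 [(-1.0, -26.0, 1.0), (9.0, -9.0, -23.0), (9.0, 1.0, -24.0), (9.0, 11.0, -23.0), (-2.0, 28.0, 2.0)]
290 [(-8.0, -26.0, 1.0), (4.0, -9.0, -24.0), (3.0, 1.0, -23.0), (3.0, 11.0, -23.0), (-8.0, 28.0, 2.0)]
302 [(11.0, -19.0, -51.0), (-3.0, -9.0, -23.0), (-3.0, 1.0, -24.0), (-2.0, 11.0, -24.0), (11.0, 21.0, -52.0)]
314 [(11.0, -18.0, -61.0), (-9.0, -9.0, -23.0), (-9.0, 1.0, -23.0), (-9.0, 11.0, -23.0), (11.0, 20.0, -61.0)]
326 [(11.0, -17.0, -70.0), (-15.0, -9.0, -23.0), (-15.0, 1.0, -23.0), (-14.0, 11.0, -24.0), (12.0, 19.0, -71.0)]
338 [(10.0, -16.0, -77.0), (-22.0, -10.0, -23.0), (-21.0, 1.0, -24.0), (-21.0, 11.0, -24.0), (11.0, 18.0, -79.0)]
350 [(11.0, -15.0, -85.0), (-27.0, -10.0, -24.0), (-28.0, 1.0, -22.0), (-28.0, 12.0, -23.0), (11.0, 17.0, -85.0)]
362 [(30.0, -10.0, -120.0), (31.0, -4.0, -121.0), (31.0, 1.0, -121.0), (31.0, 6.0, -121.0), (31.0, 12.0, -121.0)]
374 [(29.0, -10.0, -123.0), (28.0, -4.0, -122.0), (29.0, 1.0, -123.0), (29.0, 6.0, -123.0), (29.0, 12.0, -123.0)]
386 [(26.0, -10.0, -123.0), (27.0, -4.0, -124.0), (27.0, 1.0, -124.0), (27.0, 6.0, -124.0), (27.0, 12.0, -124.0)]
398 [(8.0, -13.0, -104.0), (-78.0, -12.0, 6.0), (-77.0, 1.0, 5.0), (-77.0, 14.0, 6.0), (8.0, 15.0, -104.0)]
410 [(6.0, -13.0, -105.0), (-86.0, -12.0, 6.0), (-85.0, 1.0, 5.0), (-85.0, 14.0, 5.0), (6.0, 15.0, -105.0)]
```

View pics/w4.png

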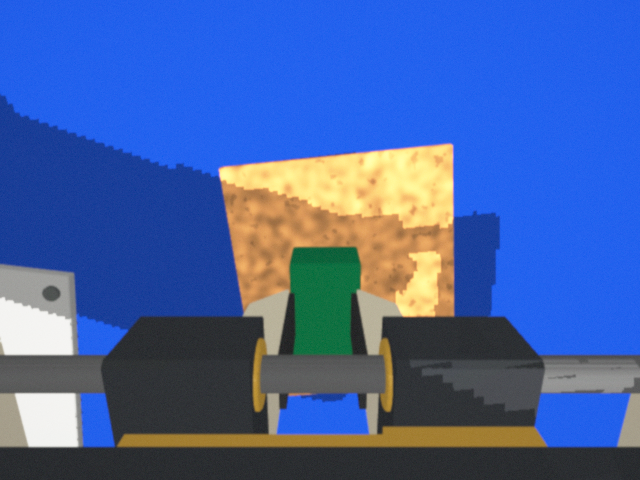

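View pics/s4.png

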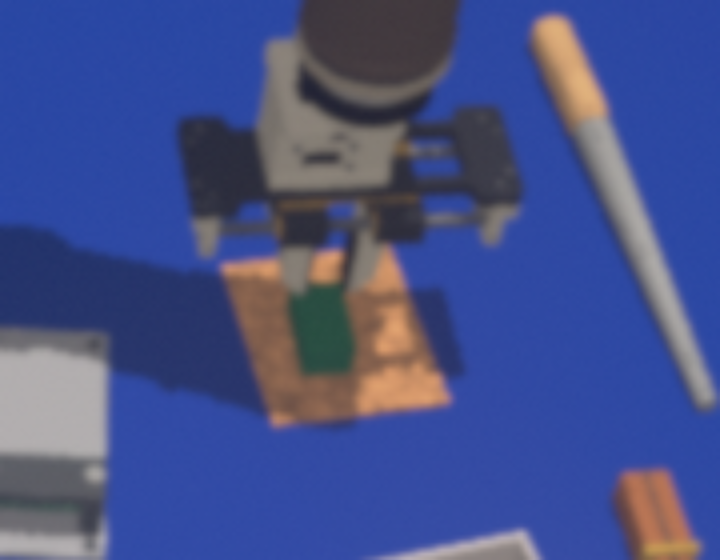

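The blank at (325,250) is untouched. The fingertips, around row 292, seem to sit above it, and the scene crop agrees. I check the tip height with both cameras.

Run:
```python
from h import *
s=readout.observe(); A=R.from_rotvec(s['ee_rot']).as_matrix(); print(s['position'],s['width'])
for n in('wrist','scene'):
    im,d,W=cloud(n); T=(W-s['position'])@A*1000
    h,S,v=cv2.split(cv2.cvtColor(im,cv2.COLOR_RGB2HSV))
    for sg in (-1,1):
        m=(abs(T[...,0])<20)&(T[...,1]*sg>5)&(T[...,1]*sg<45)&(T[...,2]<5)&(T[...,2]>-85)&(S<90)
        t=T[m]; print(n,sg,len(t),'z max pct',np.percentile(t[:,2],[50,90,97,99,100]).round(1))
        e=t[t[:,2]>np.percentile(t[:,2],90)]; print('  tip x,y range',np.percentile(e[:,:2],[5,95],axis=0).round(1).tolist())
```

```text
[0.48445724 0.22406696 0.00616899] 0.24663634249255953
wrist -1 2065 z max pct [-61.7 -47.5 -40.7   2.3   5. ]
  tip x,y range [[-15.5, -43.7], [11.5, -10.7]]
wrist 1 2039 z max pct [-61.9 -47.8 -43.4 -30.2   3.1]
  tip x,y range [[-8.8, 12.5], [11.2, 23.5]]
scene -1 130 z max pct [-54.   -0.8   3.5   4.4   4.6]
  tip x,y range [[-16.5, -44.8], [9.8, -14.7]]
scene 1 127 z max pct [-59.7 -21.    1.2   3.3   4.5]
  tip x,y range [[-17.7, 14.2], [17.3, 25.7]]
```

>>> move_arm --pt "0 0 0 0 0 0" --pt "0 0 0 0 0 0" --pt "0 0 0 0 0 0" --pt "0 0 0 0 0 0" --pt "0 0 -0.01 0 0 0" --claw 0.2

```text
clock: 7.8
position: [0.4851, 0.2245, -0.0009]
ee_rot: [0.173, 3.136, 0.001]
force: [-0.5, 0.1, -0.7]
width: 0.59
gripper_force: 0.0
```

>>> move_arm --pt "0 0 -0.01 0 0 0" --pt "0 0 -0.02 0 0 0" --pt "0 0 -0.026 0 0 0" --pt "0 0 -0.026 0 0 0"

```text
clock: 8.2
position: [0.4839, 0.2237, -0.0218]
ee_rot: [-0.172, -3.135, 0.001]
force: [-0.8, 0.2, 0.1]
width: 0.6
gripper_force: 0.0
```

Run:
```python
from h import *
s=readout.observe(); A=R.from_rotvec(s['ee_rot']).as_matrix(); print(s['position'],s['width'],s['force'])
im,d,W=cloud('wrist'); T=(W-s['position'])@A*1000
cv2.imwrite('pics/w5.png',im[:,:,::-1])
for r in range(270,320,4): print(r,[tuple(np.round(T[r,c]).tolist()) for c in (215,225,235,245,400,410,420,430)])
```

```text
[ 0.48385697  0.22374533 -0.02178431] 0.6001403615964367 [-0.79461525  0.22897522  0.11726412]
270 [(12.0, -47.0, -22.0), (14.0, -41.0, -27.0), (14.0, -37.0, -26.0), (14.0, -33.0, -26.0), (14.0, 35.0, -26.0), (14.0, 39.0, -26.0), (14.0, 43.0, -27.0), (14.0, 48.0, -27.0)]
274 [(11.0, -47.0, -24.0), (12.0, -42.0, -26.0), (12.0, -37.0, -26.0), (12.0, -33.0, -26.0), (13.0, 35.0, -27.0), (12.0, 39.0, -26.0), (12.0, 44.0, -26.0), (12.0, 48.0, -26.0)]
278 [(9.0, -47.0, -23.0), (11.0, -42.0, -27.0), (10.0, -38.0, -26.0), (10.0, -33.0, -27.0), (10.0, 35.0, -26.0), (10.0, 39.0, -27.0), (10.0, 44.0, -27.0), (11.0, 48.0, -27.0)]
282 [(6.0, -48.0, -22.0), (9.0, -42.0, -28.0), (8.0, -38.0, -25.0), (8.0, -33.0, -26.0), (8.0, 35.0, -25.0), (8.0, 39.0, -26.0), (8.0, 44.0, -26.0), (9.0, 48.0, -28.0)]
286 [(5.0, -47.0, -22.0), (6.0, -42.0, -26.0), (6.0, -38.0, -26.0), (6.0, -33.0, -26.0), (7.0, 35.0, -27.0), (6.0, 40.0, -26.0), (6.0, 44.0, -26.0), (6.0, 48.0, -26.0)]
290 [(3.0, -47.0, -23.0), (5.0, -42.0, -27.0), (4.0, -38.0, -26.0), (5.0, -33.0, -27.0), (4.0, 36.0, -24.0), (4.0, 40.0, -26.0), (4.0, 44
[... 559 characters left out ...]
06 [(11.0, -39.0, -55.0), (11.0, -35.0, -55.0), (11.0, -32.0, -55.0), (9.0, -29.0, -52.0), (10.0, 30.0, -52.0), (11.0, 34.0, -55.0), (11.0, 38.0, -54.0), (11.0, 41.0, -55.0)]
310 [(11.0, -38.0, -58.0), (11.0, -35.0, -59.0), (11.0, -31.0, -58.0), (9.0, -28.0, -55.0), (9.0, 30.0, -55.0), (11.0, 33.0, -58.0), (11.0, 36.0, -59.0), (11.0, 40.0, -59.0)]
314 [(11.0, -38.0, -61.0), (12.0, -34.0, -63.0), (10.0, -31.0, -60.0), (9.0, -27.0, -58.0), (9.0, 29.0, -58.0), (11.0, 32.0, -62.0), (11.0, 36.0, -62.0), (11.0, 39.0, -62.0)]
318 [(11.0, -37.0, -64.0), (11.0, -33.0, -65.0), (11.0, -30.0, -64.0), (10.0, -27.0, -63.0), (9.0, 29.0, -61.0), (11.0, 32.0, -65.0), (11.0, 35.0, -65.0), (11.0, 39.0, -64.0)]
```

View pics/w5.png

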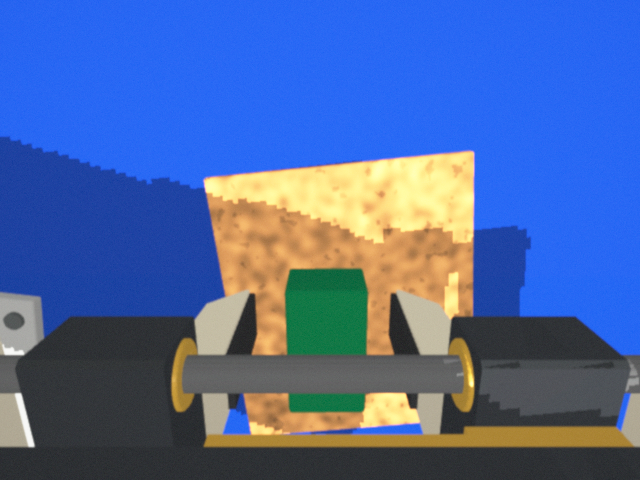

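The tips really are about 44 mm short of the reported TCP: it reads z=-0.022 with no contact. They straddle the blank, which spans cols 286–367 between tips at 255 and 390. I go lower and grip.

>>> move_arm --pt "0 0 -0.01 0 0 0" --pt "0 0 -0.0175 0 0 0" --pt "0 0 -0.0175 0 0 0"

```text
clock: 8.55
position: [0.484, 0.2237, -0.0348]
ee_rot: [-0.173, -3.136, 0.001]
force: [-0.6, 0.1, -0.5]
width: 0.601
gripper_force: 0.0
```

>>> move_arm --pt "0 0 0 0 0 0" --pt "0 0 0 0 0 0" --pt "0 0 0 0 0 0" --pt "0 0 0 0 0 0" --pt "0 0 0 0 0 0" --claw -0.6

```text
clock: 9.05
position: [0.4846, 0.2242, -0.0337]
ee_rot: [0.173, 3.137, 0.0]
force: [0.2, -0.7, 1.8]
width: 0.349
gripper_force: 15.0
```

>>> move_arm --pt "0 0 0 0 0 0"

```text
clock: 9.15
position: [0.4846, 0.2241, -0.0337]
ee_rot: [0.173, 3.137, 0.0]
force: [0.6, -0.5, 1.8]
width: 0.349
gripper_force: 15.0
```

>>> move_arm --pt "0 0 0.02 0 0 0" --pt "0 0 0.05 0 0 0" --pt "0 0 0.08 0 0 0" --pt "0 0 0.08 0 0 0"

```text
clock: 9.55
position: [0.4861, 0.2254, 0.0295]
ee_rot: [0.172, 3.133, 0.004]
force: [0.2, -0.2, -0.8]
width: 0.347
gripper_force: 15.0
```

>>> move_arm --pt "0.0065 -0.0472 0 0 0 -0.025" --pt "0.013 -0.0944 0 0 0 -0.05" --pt "0.0194 -0.1416 0 0 0 -0.075" --pt "0.0259 -0.1888 0 0 0 -0.1" --pt "0.0324 -0.236 0 0 0 -0.125"

```text
clock: 10.05
position: [0.5086, 0.0455, 0.0261]
ee_rot: [-0.379, -3.118, 0.0]
force: [0.4, 1.1, 0.8]
width: 0.349
gripper_force: 15.0
```

>>> move_arm --pt "0 0 0 0 0 0" --pt "0 0 -0.02 0 0 0" --pt "0 0 -0.045 0 0 0" --pt "0 0 -0.06 0 0 0" --pt "0 0 -0.06 0 0 0"

```text
clock: 10.55
position: [0.5071, 0.0481, -0.0208]
ee_rot: [-0.374, -3.116, 0.0]
force: [0.0, -0.1, -0.5]
width: 0.346
gripper_force: 15.0
```

```bash
cat > m.py <<'E'
from h import *
im,d,W=cloud('wrist'); 
s=readout.observe(); A=R.from_rotvec(s['ee_rot']).as_matrix(); print(s['position'],s['width'],s['force'])
a=np.degrees(np.arctan2(-A[1,0],-A[0,0])); print('tool yaw',a)
h,S,v=cv2.split(cv2.cvtColor(im,cv2.COLOR_RGB2HSV))
g=(h>60)&(h<90)&(S>100)&(np.hypot(W[...,0]-s['position'][0],W[...,1]-s['position'][1])<.07)
zt=np.nanpercentile(W[g][:,2],90); g2=g&(W[...,2]>zt-.004)
print('blank',rect(W,g2))
o=np.array([.5925,.0268]);t=np.radians(-13.66);ux=np.array([np.cos(t),np.sin(t)]);uy=np.array([-ux[1],ux[0]])
P=W[g2][:,:2]-o; gx=P@ux*1000; gy=P@uy*1000
print('gauge x',np.percentile(gx,[1,99]).round(1),'y',np.percentile(gy,[1,99]).round(1),'tcp',((s['position'][:2]-o)@ux*1000).round(1),((s['position'][:2]-o)@uy*1000).round(1))
E
python3 m.py
python3 - <<'E'
from h import *
im,d,W=cloud('wrist');v=cv2.cvtColor(im,cv2.COLOR_RGB2HSV)
m=(abs(W[...,2]-.0063)<.0025)&(np.hypot(W[...,0]-.51,W[...,1]-.045)<.12)&(v[...,1]<60)
print('plate',rect(W,m))
E
```

```text
[ 0.50777143  0.04816585 -0.01982273] 0.3483091834713999 [0.32387947 0.42784506 0.18788768]
tool yaw -13.682350356948092
blank (array([0.5184, 0.0464]), array([0.0325, 0.0561]), -13.29, 'z med', np.float64(0.0425), 7906)
gauge x [-104.1  -49.6] y [-14.  17.] tcp -87.4 0.8
plate (array([0.5202, 0.0444]), array([0.0802, 0.1228]), -13.63, 'z med', np.float64(0.0066), 18947)
```

>>> move_arm --pt "0 -0.0013 -0.007 0 0 0" --pt "0 -0.0013 -0.012 0 0 0" --pt "0 -0.0013 -0.0155 0 0 0" --pt "0 -0.0013 -0.0155 0 0 0" --pt "0 -0.0013 -0.0155 0 0 0" --squeeze 8

```text
clock: 11.15
position: [0.5088, 0.046, -0.0305]
ee_rot: [0.378, 3.119, 0.0]
force: [0.3, 0.2, -0.3]
width: 0.348
gripper_force: 8.0
```

```bash
python3 m.py
```

```text
[ 0.50885804  0.04610055 -0.03044536] 0.34832681764109935 [-0.27858787  0.71042537 -1.24538062]
tool yaw -13.804581643056588
blank (array([0.5199, 0.0441]), array([0.0325, 0.0566]), -13.97, 'z med', np.float64(0.0328), 7925)
gauge x [-102.2  -47.7] y [-15.6  15.3] tcp -85.8 -1.0
```

>>> move_arm --pt "0 0 -0.0008 0 0 0" --pt "0 0 -0.0015 0 0 0" --pt "0 0 -0.0015 0 0 0"

```text
clock: 11.5
position: [0.5088, 0.0461, -0.0317]
ee_rot: [0.378, 3.119, 0.0]
force: [0.1, -0.7, -0.5]
width: 0.346
gripper_force: 8.0
```

>>> move_arm --pt "0 0 0 0 0 0" --pt "0 0 0 0 0 0" --claw -0.15

```text
clock: 11.7
position: [0.5088, 0.0461, -0.0316]
ee_rot: [0.378, 3.119, 0.0]
force: [0.3, -0.4, -0.1]
width: 0.418
gripper_force: 0.0
```

>>> move_arm --pt "0 0 0 0 0 0" --pt "0 0 0 0 0 0" --pt "0 0 0 0 0 0" --pt "0 0 0 0 0 0" --claw -0.6 --squeeze 8

```text
clock: 12.1
position: [0.5088, 0.0461, -0.0316]
ee_rot: [0.377, 3.119, 0.0]
force: [-0.6, -0.3, 0.4]
width: 0.349
gripper_force: 8.0
```

```bash
python3 m.py
```

```text
[ 0.50886315  0.04607184 -0.03164393] 0.35173294252845266 [-0.62934602  0.6429069   0.56437123]
tool yaw -13.807075333933174
blank (array([0.5201, 0.0444]), array([0.0326, 0.0565]), -13.11, 'z med', np.float64(0.0315), 7900)
gauge x [-102.2  -47.7] y [-15.5  15.4] tcp -85.8 -1.0
```

>>> move_arm --pt "0.0104 -0.0025 0 0 0 0" --pt "0.0207 -0.005 0 0 0 0" --pt "0.0311 -0.0076 0 0 0 0" --pt "0.0414 -0.0101 0 0 0 0" --pt "0.0518 -0.0126 0 0 0 0"

```text
clock: 12.65
position: [0.5482, 0.0366, -0.0317]
ee_rot: [-0.378, -3.118, -0.0]
force: [-2.4, 1.3, 3.0]
width: 0.348
gripper_force: 8.0
```

>>> move_arm --pt "0.0013 -0.0003 0 0 0 0" --pt "0.0026 -0.0006 0 0 0 0" --pt "0.0039 -0.0009 0 0 0 0" --pt "0.0052 -0.0013 0 0 0 0" --pt "0.0065 -0.0016 0 0 0 0"

```text
clock: 13.15
position: [0.5521, 0.0356, -0.0317]
ee_rot: [-0.377, -3.119, 0.0]
force: [-2.4, -0.6, 2.7]
width: 0.347
gripper_force: 8.0
```

```bash
python3 m.py
```

```text
[ 0.55248712  0.03554194 -0.03167163] 0.3478716849869408 [-1.4801536   0.31328287  2.82019235]
tool yaw -13.78333959032863
blank (array([0.5572, 0.035 ]), array([0.0331, 0.06  ]), -13.53, 'z med', np.float64(0.0315), 7192)
gauge x [-57.8  -7.6] y [-15.6  15.5] tcp -40.9 -1.0
```

>>> move_arm --pt "0.0013 -0.0003 0 0 0 0" --pt "0.0026 -0.0006 0 0 0 0" --pt "0.0039 -0.0009 0 0 0 0" --pt "0.0039 -0.0009 0 0 0 0"

```text
clock: 13.6
position: [0.5533, 0.0353, -0.0319]
ee_rot: [-0.376, -3.116, 0.001]
force: [-8.6, 2.7, 8.2]
width: 0.352
gripper_force: 8.0
```

>>> move_arm --pt "0.0013 -0.0003 0 0 0 0" --pt "0.0026 -0.0006 0 0 0 0" --pt "0.0026 -0.0006 0 0 0 0"

```text
clock: 13.9
position: [0.5542, 0.035, -0.0323]
ee_rot: [-0.375, -3.114, 0.001]
force: [-10.4, 2.5, 6.5]
width: 0.347
gripper_force: 8.0
```

```bash
python3 m.py
```

```text
[ 0.55420428  0.03506258 -0.03236679] 0.3512793049031113 [-10.46461596   2.20373461   5.41542157]
tool yaw -13.723556922902882
blank (array([0.5585, 0.0351]), array([0.0324, 0.0572]), -12.66, 'z med', np.float64(0.0315), 7144)
gauge x [-56.7  -7.7] y [-15.6  15.5] tcp -39.2 -1.0
```

The blank was stopped: force −10 N, rear at x≈−56, matching a 25 mm blank, so it goes in the red tray. I pull it back and regrip it by its ends.

>>> move_arm --pt "-0.01 0.0024 0 0 0 0" --pt "-0.022 0.0054 0 0 0 0" --pt "-0.036 0.0088 0 0 0 0" --pt "-0.05 0.0122 0 0 0 0" --pt "-0.0583 0.0142 0 0 0 0"

```text
clock: 14.45
position: [0.5123, 0.0452, -0.0316]
ee_rot: [-0.377, -3.119, 0.0]
force: [-0.5, -0.3, -0.1]
width: 0.351
gripper_force: 8.0
```

>>> move_arm --pt "0 0 0 0 0 0" --pt "0 0 0 0 0 0" --pt "0 0 0 0 0 0" --pt "0 0 0 0 0 0" --claw 0.2

```text
clock: 14.85
position: [0.5142, 0.0449, -0.0317]
ee_rot: [0.378, 3.118, 0.0]
force: [-0.1, 0.7, 0.6]
width: 0.596
gripper_force: 0.0
```

>>> move_arm --pt "0 0 0.02 0 0 0" --pt "0 0 0.06 0 0 0" --pt "0 0 0.1 0 0 -0.1" --pt "0 0 0.1 0 0 -0.24" --pt "0 0 0.1 0 0 -0.36"

```text
clock: 15.35
position: [0.5148, 0.0452, 0.0455]
ee_rot: [0.964, 2.987, 0.002]
force: [-0.6, 0.0, 0.2]
width: 0.598
gripper_force: 0.0
```

>>> move_arm --pt "0.003 0 0 0 0 -0.12" --pt "0.006 -0.001 0 0 0 -0.24" --pt "0.01 -0.002 0 0 0 -0.36" --pt "0.0145 -0.0035 0 0 0 -0.48" --pt "0.0145 -0.0035 0 0 0 -0.57" --claw 1

```text
clock: 15.85
position: [0.5253, 0.0426, 0.0445]
ee_rot: [1.799, 2.575, 0.002]
force: [-0.1, 0.5, -0.4]
width: 0.974
gripper_force: 0.0
```

>>> move_arm --pt "0 0 0 0 0 -0.12" --pt "0 0 0 0 0 -0.24" --pt "0 0 0 0 0 -0.36" --pt "0 0 0 0 0 -0.48" --pt "0 0 0 0 0 -0.57"

```text
clock: 16.35
position: [0.5248, 0.0429, 0.0444]
ee_rot: [-2.477, -1.933, -0.002]
force: [-0.3, -0.7, -0.8]
width: 1.0
gripper_force: 0.0
```

>>> move_arm --pt "0 0 0 0 0 0" --pt "0 0 0 0 0 0" --pt "0 0 0 0 0 0"

```text
clock: 16.65
position: [0.5246, 0.0424, 0.0437]
ee_rot: [-2.47, -1.941, -0.001]
force: [-0.1, -0.2, 0.5]
width: 1.0
gripper_force: 0.0
```

```bash
python3 m.py
python3 - <<'E'
from h import *
s=readout.observe();A=R.from_rotvec(s['ee_rot']).as_matrix();print('tool y yaw',np.degrees(np.arctan2(A[1,1],A[0,1])))
im,d,W=cloud('wrist');np.savez('w6.npz',im=im,W=W); cv2.imwrite('pics/w6.png',im[:,:,::-1])
E
```

```text
[0.5245786  0.04234775 0.04353869] 1.0006051528951179 [-0.27859861 -0.01496931  0.15693983]
tool yaw -103.70683285830198
blank (array([0.5217, 0.044 ]), array([0.0322, 0.055 ]), -13.71, 'z med', np.float64(0.0317), 5773)
gauge x [-99.7 -46. ] y [-15.3  15.5] tcp -69.7 -0.9
tool y yaw -13.706834156522321
```

View pics/w6.png

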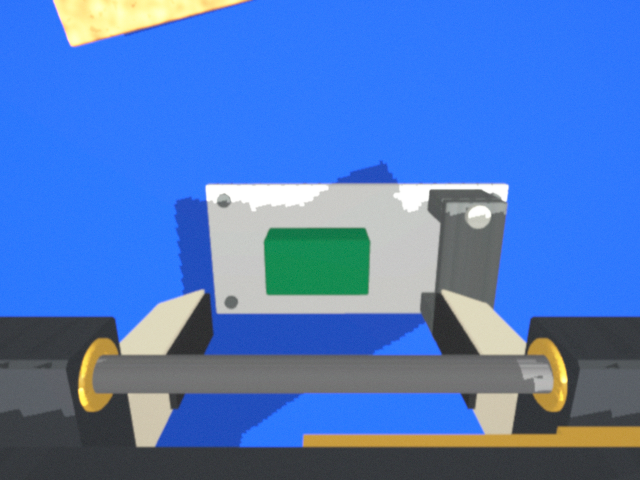

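The blank at (317,262) lies flat on the plate. I narrow the opening to 70 mm to stay clear of the bridge, then descend.

>>> move_arm --pt "-0.002 0.001 0 0 0 0" --pt "-0.0039 0.0022 0 0 0 0" --pt "-0.0039 0.0022 -0.01 0 0 0" --pt "-0.0039 0.0022 -0.02 0 0 0" --pt "-0.0039 0.0022 -0.02 0 0 0" --claw 0.52

```text
clock: 17.25
position: [0.5207, 0.0438, 0.027]
ee_rot: [-2.471, -1.938, 0.003]
force: [0.2, -0.2, 1.0]
width: 0.761
gripper_force: 0.0
```

>>> move_arm --pt "0 0 -0.02 0 0 0" --pt "0 0 -0.04 0 0 0" --pt "0 0 -0.06 0 0 0" --pt "0 0 -0.075 0 0 0" --pt "0 0 -0.08 0 0 0"

```text
clock: 17.75
position: [0.5208, 0.0438, -0.0329]
ee_rot: [-2.471, -1.938, 0.003]
force: [-0.0, -0.3, 0.5]
width: 0.76
gripper_force: 0.0
```

>>> move_arm --pt "0 0 0 0 0 0" --pt "0 0 0 0 0 0" --pt "0 0 0 0 0 0" --pt "0 0 0 0 0 0" --claw 0 --squeeze 15

```text
clock: 18.15
position: [0.522, 0.044, -0.0312]
ee_rot: [2.472, 1.938, 0.001]
force: [0.4, -0.7, -0.9]
width: 0.608
gripper_force: 15.0
```

>>> move_arm --pt "0 0 0.02 0 0 0" --pt "0 0 0.06 0 0 0" --pt "0 0 0.1 0 0 0" --pt "0 0 0.11 0 0 0"

```text
clock: 18.55
position: [0.5236, 0.0444, 0.054]
ee_rot: [2.47, 1.937, 0.007]
force: [-0.4, 0.2, 0.8]
width: 0.612
gripper_force: 15.0
```

>>> move_arm --pt "0.0055 -0.0456 0 0 0 0.015" --pt "0.011 -0.0912 0 0 0 0.03" --pt "0.0166 -0.1368 0 0 0 0.046" --pt "0.0221 -0.1824 0 0 0 0.061" --pt "0.0276 -0.228 0 0 0 0.076"

```text
clock: 19.05
position: [0.5421, -0.1285, 0.0505]
ee_rot: [-2.392, -2.036, 0.0]
force: [-0.2, -0.2, -0.5]
width: 0.609
gripper_force: 15.0
```

>>> move_arm --pt "0.0055 -0.0456 0 0 0 0.015" --pt "0.011 -0.0912 0 0 0 0.03" --pt "0.0166 -0.1368 0 0 0 0.046" --pt "0.0221 -0.1824 0 0 0 0.061" --pt "0.0276 -0.228 0 0 0 0.076"

```text
clock: 19.55
position: [0.5627, -0.2994, 0.0503]
ee_rot: [-2.309, -2.129, 0.0]
force: [1.0, -1.4, -0.3]
width: 0.608
gripper_force: 15.0
```

>>> move_arm --pt "0 0 0 0 0 0" --pt "0 0 0 0 0 0" --pt "0 0 0 0 0 0" --pt "0 0 0 0 0 0"

```text
clock: 19.95
position: [0.5632, -0.2964, 0.0507]
ee_rot: [-2.308, -2.131, -0.001]
force: [-0.1, -0.2, -0.8]
width: 0.608
gripper_force: 15.0
```

```bash
cat > t.py <<'E'
import sys
from h import *
im,d,W=cloud('wrist'); cv2.imwrite(f'pics/{sys.argv[1]}.png',im[:,:,::-1]); np.savez(f'{sys.argv[1]}.npz',im=im,W=W)
s=readout.observe();A=R.from_rotvec(s['ee_rot']).as_matrix();p=s['position'];print(p,s['force'],s['width'],'tool y yaw',np.degrees(np.arctan2(A[1,1],A[0,1])))
h,S,v=cv2.split(cv2.cvtColor(im,cv2.COLOR_RGB2HSV)); T=(W-p)@A
near=np.hypot(W[...,0]-.5634,W[...,1]+.298)<.12
g=(h>60)&(h<90)&(S>100)&(np.hypot(W[...,0]-p[0],W[...,1]-p[1])<.05); g&=W[...,2]>np.nanpercentile(W[g][:,2],90)-.004
print('blank',rect(W,g))
fr=near&~g&(abs(W[...,2]-.028)<.003)&~((h>105)&(h<130)); print('rim',rect(W,fr))
wood=near&(h<22)&(S>80)&~g
for lo,hi,n in((.024,.033,'rimwood'),(.003,.010,'floor')):
    print(n,rect(W,wood&(W[...,2]>lo)&(W[...,2]<hi)))
E
python3 t.py w7
```

```text
[ 0.56322919 -0.29659501  0.05084361] [ 0.48235652 -0.22809118  0.10888544] 0.6127082592393924 tool y yaw -4.581423430930736
blank (array([ 0.5635, -0.2907]), array([0.0211, 0.0567]), -4.76, 'z med', np.float64(0.1134), 8128)
rim (array([ 0.5639, -0.2559]), array([0.1351, 0.171 ]), -4.41, 'z med', np.float64(0.0286), 13423)
rimwood (array([ 0.5636, -0.2575]), array([0.1317, 0.169 ]), -4.41, 'z med', np.float64(0.0286), 9285)
floor (array([ 0.5644, -0.2472]), array([0.1384, 0.1675]), -4.63, 'z med', np.float64(0.0067), 18159)
```

View pics/w7.png

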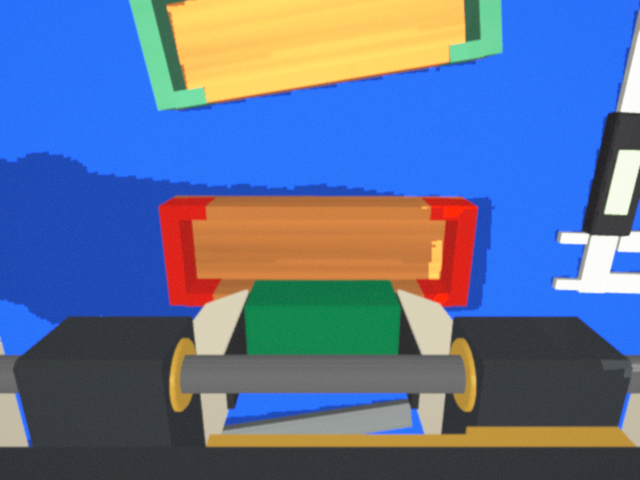

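The red tray is below at about cols 160–477, rows 197–305. I refit it with the green tray excluded.

Run:
```python
from h import *
f=np.load('w7.npz');im=f['im'];W=f['W'];h,S,v=cv2.split(cv2.cvtColor(im,cv2.COLOR_RGB2HSV))
near=(abs(W[...,0]-.5634)<.11)&(abs(W[...,1]+.298)<.045)
red=near&((h<5)|(h>174))&(S>150)
for n,m in(('redtop',red&(abs(W[...,2]-.0286)<.0025)),('alltop',near&(abs(W[...,2]-.0286)<.0025)&((h<22)|(h>174))&(S>80)),('floor',near&(abs(W[...,2]-.0066)<.0025)&((h<22)|(h>170))&(S>80))):
    print(n,rect(W,m))
```

```text
redtop (array([ 0.5608, -0.293 ]), array([0.0582, 0.1701]), -4.61, 'z med', np.float64(0.0287), 4905)
alltop (array([ 0.5608, -0.2931]), array([0.0592, 0.1702]), -4.91, 'z med', np.float64(0.0287), 8296)
floor (array([ 0.5612, -0.2902]), array([0.0523, 0.1682]), -4.55, 'z med', np.float64(0.0067), 15501)
```

>>> move_arm --pt "-0.0032 0.0048 0 0 0 0" --pt "-0.0032 0.0048 -0.02 0 0 0" --pt "-0.0032 0.0048 -0.04 0 0 0" --pt "-0.0032 0.0048 -0.05 0 0 0" --pt "-0.0032 0.0048 -0.05 0 0 0"

```text
clock: 20.5
position: [0.5592, -0.2939, 0.0111]
ee_rot: [-2.308, -2.127, 0.002]
force: [-0.5, 0.0, -0.9]
width: 0.61
gripper_force: 15.0
```

>>> move_arm --pt "0 0 0 0 0 0" --pt "0 0 0 0 0 0"

```text
clock: 20.7
position: [0.561, -0.2946, 0.0136]
ee_rot: [2.31, 2.128, 0.001]
force: [0.3, 0.4, -0.4]
width: 0.609
gripper_force: 15.0
```

```bash
python3 t.py w8 | head -2
python3 - <<'E'
from h import *
f=np.load('w8.npz');im=f['im'];W=f['W'];h,S,v=cv2.split(cv2.cvtColor(im,cv2.COLOR_RGB2HSV))
near=(abs(W[...,0]-.5608)<.11)&(abs(W[...,1]+.293)<.045)
print(rect(W,near&(abs(W[...,2]-.0286)<.0025)&((h<22)|(h>174))&(S>80)))
g=near&(h>60)&(h<90)&(S>100); print('blank +y edge',np.nanpercentile(W[g][:,1],[99]),np.nanpercentile(W[g][:,2],[1,50,99]))
E
```

```text
[ 0.56103243 -0.2946372   0.01376833] [ 0.12057489  0.22871505 -0.25917702] 0.6076238343474544 tool y yaw -4.693874788852102
blank (array([ 0.5613, -0.2887]), array([0.0214, 0.0567]), -4.55, 'z med', np.float64(0.0764), 8110)
(array([ 0.5615, -0.2864]), array([0.0456, 0.1705]), -4.77, 'z med', np.float64(0.0286), 9426)
blank +y edge [-0.27701834] [0.05422565 0.07605338 0.07764208]
```

>>> move_arm --pt "0 0.0018 -0.015 0 0 0" --pt "0 0.0018 -0.035 0 0 0" --pt "0 0.0018 -0.05 0 0 0" --pt "0 0.0018 -0.057 0 0 0" --pt "0 0.0018 -0.059 0 0 0"

```text
clock: 21.25
position: [0.5593, -0.2927, -0.0318]
ee_rot: [-2.309, -2.127, 0.002]
force: [-7.1, 1.9, 16.0]
width: 0.611
gripper_force: 15.0
```

>>> move_arm --pt "0 0 0 0 0 0" --pt "0 0 -0.0008 0 0 0" --pt "0 0 -0.0008 0 0 0"

```text
clock: 21.55
position: [0.5607, -0.293, -0.0317]
ee_rot: [2.31, 2.129, 0.0]
force: [-1.2, 0.7, -0.5]
width: 0.61
gripper_force: 15.0
```

```bash
python3 t.py w9 | head -2
```

```text
[ 0.5607214  -0.29306741 -0.0316834 ] [ 0.08405346  0.59977046 -0.17390919] 0.6082083846514017 tool y yaw -4.684233147479196
blank (array([ 0.5612, -0.287 ]), array([0.0206, 0.0564]), -4.07, 'z med', np.float64(0.0317), 8040)
```

>>> move_arm --pt "0 0 0 0 0 0" --pt "0 0 0 0 0 0" --pt "0 0 0 0 0 0" --pt "0 0 0 0 0 0" --claw 0.5

```text
clock: 22.0
position: [0.5607, -0.2931, -0.0315]
ee_rot: [2.31, 2.129, 0.0]
force: [0.4, 0.5, 0.2]
width: 0.748
gripper_force: 0.0
```

>>> move_arm --pt "0 0 0.01 0 0 0" --pt "0 0 0.04 0 0 0" --pt "0 0 0.08 0 0 0" --pt "0 0 0.13 0 0 0" --pt "0 0 0.18 0 0 0"

```text
clock: 22.5
position: [0.5604, -0.2929, 0.1053]
ee_rot: [-2.31, -2.129, -0.0]
force: [1.0, -0.6, 0.7]
width: 0.753
gripper_force: 0.0
```

>>> move_arm --pt "0 0 0.04 0 0 0" --pt "0 0 0.04 0 0 0" --pt "0 0 0.04 0 0 0" --pt "0 0 0.04 0 0 0"

```text
clock: 22.9
position: [0.5598, -0.2929, 0.1326]
ee_rot: [-2.309, -2.128, 0.001]
force: [-0.9, -0.5, -0.4]
width: 0.748
gripper_force: 0.0
```

```bash
python3 t.py w10 | head -2
python3 - <<'E'
from h import *
f=np.load('w10.npz');im=f['im'];W=f['W'];h,S,v=cv2.split(cv2.cvtColor(im,cv2.COLOR_RGB2HSV))
near=(abs(W[...,0]-.5608)<.11)&(abs(W[...,1]+.293)<.045)
print(rect(W,near&(abs(W[...,2]-.0286)<.0025)&((h<22)|(h>174))&(S>80)))
E
```

```text
[ 0.55971665 -0.29276034  0.13228023] [-1.06286328 -0.12956341 -0.70171427] 0.750190455230418 tool y yaw -4.678790004743238
blank (array([ 0.5607, -0.293 ]), array([0.0311, 0.0546]), -4.27, 'z med', np.float64(0.0317), 3031)
(array([ 0.5609, -0.2932]), array([0.0583, 0.1694]), -4.67, 'z med', np.float64(0.0287), 6059)
```

View pics/w10.png

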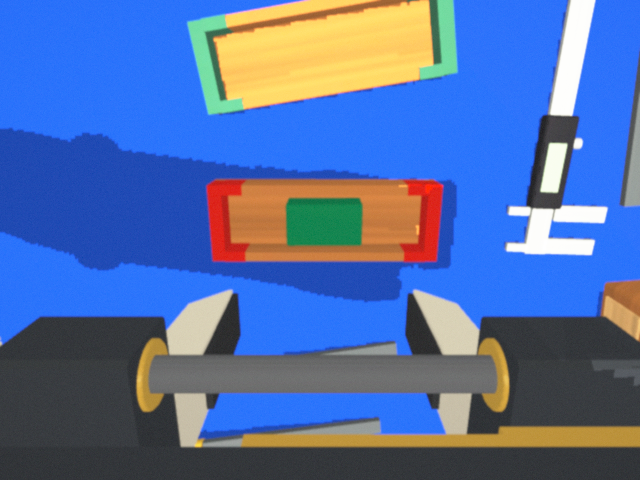

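The blank lies flat, lengthwise and centred in the red tray at (324,222), and the gripper is clear.

```bash
python3 -c "
from cell import ticket
print(ticket.sign_off())"
```

```text
the job is handed in; nothing more can be done
None
```

The step stopped the blank, so it is the 25 mm one; it now lies flat and lengthwise in the red-ended tray, and the job was handed in at about 23 s, after early grip attempts closed above the blank because the fingertips sit about 44 mm short of the reported TCP.

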